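# Centre-punch a bamboo comb blank through the jig's guide bush

## Robot

A 6-joint arm with a two-finger parallel gripper is mounted at the origin on the work surface. World frame = base frame: x ahead of the robot, y to its left, z up, the work surface at z = 0. Lengths are in m, angles in rad, forces in N, time in s.
With the tool pointing down it reaches from about 0.275 to 0.75 m from the base axis. Payload 10.2 kg.
Tool frame: the origin (TCP) lies at the very end of the fingers, on their centre line; the grasp point (between the pads) lies robot.tcp_to_grasp behind it (robot.tcp_to_grasp is the distance from the TCP to the grasp point, in m); y points along the fingers, z is the direction in which the jaws open and shut, and the axes are right-handed (so a half turn about y gives the same grasp; the last joint's range is limited). The gripper opens to 88 mm and grips with 3 to 60 N. Pads are 18 mm wide; open, the fingers measure 123 mm over their backs; the gripper's body (75 mm by 187 mm) begins 45 mm behind the grasp point.
Start: joints at [0.923, 0.313, 1.498, -0, 1.331, -0.223], TCP at [0.216, 0.478, 0.239] pointing down, gripper open.
Joint ranges: [-2.94, 2.94], [-0.97, 2.17], [0.19, 2.56], [-1.23, 4.37], [0.02, 3.11], [-2.88, 2.88]. Speed limits (rad/s): [2.39, 2.39, 3.01, 3.14, 3.14, 3.14].

## Interface

Orientations are given as a unit quaternion [x, y, z, w].
In Python, from station import robot gives the robot as it stands.
- The arm moves only by the shell command python3 -m jog 'ROWS' [FORCE]. ROWS is JSON, a list of rows, each a list of 3 entries, a list of its own where there are three numbers: the shift along the tool's x, y, z in mm, then the turn, a rotation vector about the tool's x, y, z in degrees, then the closure in counts, from 0 (fully open) to 255 (shut). A call has 1 to 8 rows; each row is the pose to reach, as a shift and turn from the pose measured when the call began, along the tool's axes at that moment; what a row does not reach only later rows make up. A row lasts 1/8 s, in which the tool goes at most 62.5 mm and 10.7 degrees, less where a joint would pass 70% of its speed; a pose out of reach is approached as far as the arm can. A call with a gripper value outside its range is refused whole. The fingers move at their own pace and stop on an object; FORCE is the grip in N (left out, the last holds). Time passes only in rows, so rows that repeat a pose let the fingers close. It gives the time, the measured TCP pose, the force and the opening at its end, in the units of the state.
- robot.get_obs(): the state, without advancing time (a new reading comes with each control period).
- robot.read_camera(name): name is "scene" or "top"; returns the picture (420x560x3 uint8, blue, green, red); there is no depth.
- robot.camera_params(name): a dict with "K" (3x3 intrinsics, pixels), "D" ([k1, k2, p1, p2, k3] as OpenCV has them; the pictures are not rectified), "position" and "orientation" of the camera in the world. Camera axes: x right, y up, looking along -z (the intrinsics and any distortion apply to the point x, -y, -z); pixel columns grow to the right and rows downward; lengths in m; the calibration is good to about 2 mm. A picture is of the moment at which its call begins. camera_params takes no time and is no camera call.
- robot.sign_off(): hands the job in, once; it reports no verdict.
Trained networks look in the newest picture that a camera, given by its name, has taken for a name from the list of things; names that differ only in an ending like _2 or _b are one class to them, and where a whole thing is asked for, a point or a joint stands for the part that bears it (a point fixed in the world has none). Each returns a list of dicts, best first, with "p" (0 to 1); they miss things now and then, are a little off and sometimes report something else, mostly with a low value. They report only what shows in the picture. A call takes as long as a camera call.
- robot.outline_of(camera, name): "region" (420x560 bool, what is visible of it) and "location" ([column, row] in pixels, amid what is visible of it).
The state is a dict: "time": time; "qpos": joint angles; "joint_vel": joint speeds; "joint_efforts": joint torques, N m; "position": TCP position; "eef_rot": TCP orientation; "contact_force": force on the tool from outside, world axes, zero at the start; "moment": the same for the moment, N m; "grip_width": finger opening in m.
Only numpy, scipy, OpenCV 4.12 (cv2) and the standard library are available. Lean on these libraries where they do the work, as an engineer would, in place of code of your own. Each camera call takes 0.05 s, during which the arm holds its last target.

## Task

Mark the bamboo comb blank for its middle screw: take the automatic centre punch from its wooden stand, put its point down through the open brass guide bush in the middle of the drilling jig, and press straight down until you feel the hidden spring snap. Stop there, because leaning on the punch once it has snapped splits the bamboo; then put the punch back upright in its stand, point down and fully home, and leave the other things on the bench where they are.

Things in the scene. Friction and masses are not known exactly. Their poses are not given: they have to be found in the camera images.
- punch_grip (a point): Automatic centre punch, 146 mm long, 0.15 kg, upright in its stand: brass cap (23 mm) on a ringed nickel sleeve (64 mm), both 17 mm thick; under the sleeve a flat shoulder, a steel nose piece 11 mm thick, 22 mm long, then the thin nose. This point: on the axis in the sleeve, 45 mm above the shoulder, 43 mm below the top; z up along the tool. Grip the sleeve here, with 60 N or more.
- punch_point (a point): Tip of the punch's nose, 103 mm below punch_grip when out. The nose (6 mm thick, 36 mm long, tip a 4 mm cone) slides in 10.5 mm on a hidden spring: gives at 3 N, climbs to about 14 N at 8 mm, then snaps: the load falls to about 3 N within 2 mm; at 10.5 mm it hits a hard stop and the load shoots up. Let go, it springs out, the load passing the same values again.
- bush_mouth (a point): Centre of the mouth of the open brass guide bush amid the jig's dark steel template, 39 mm above the bench; z up, y along the jig. Head 20 mm wide, mouth countersunk to 11 mm, upright bore 8 mm wide that ends 9 mm below this point. The level top of the bamboo blank lies 10 to 23 mm below this point: its depth differs from blank to blank and is not measured, so feel for it.
- jig: Drilling jig bolted to the bench, bamboo blank inside: aluminium base 90 x 150 x 10 mm, steel template 60 x 92 mm, its top 36 mm up, and on it two knurled pins, 33 mm either side of the bush along y, 53 mm up. Origin on the bench under the bush; z up, y along the long side. More than 20 N from the punch on the jig or blank splits the bamboo.
- stand_hole (a point): Centre of the mouth of the hole in the punch's stand, a fixed wooden block 60 x 60 mm (foot 66 x 66), 66 mm high, a thin brass ring round the hole; this point is in its top face, z up. The hole is upright, 13 mm wide, 62 mm deep. The punch hangs in it by its shoulder, nose free: when home, punch_grip is 45 mm straight above this point.
- reed_plate: Bystander: brass reed plate, 32 x 104 x 4 mm, lying on the bench; origin at the centre of its underside.
- comb: Bystander: finished bamboo comb with ten dark slots, 30 x 106 x 7 mm; origin at the centre of its underside.
- tuning_file: Bystander: slim tuning file with a dark wooden handle, 175 mm long along its x axis, 12 mm wide and high; origin on the bench, 82 mm from the handle's end.
- lens: Bystander: green glass paperweight lens, 64 mm in diameter, 27 mm high; origin at the centre of its underside.
- screw_tin: Bystander: round nickel screw tin, 58 mm in diameter, 28 mm high; origin at the centre of its underside.
- cover_plate: Bystander: nickel harmonica cover plate, 30 x 117 x 8 mm; origin at the centre of its underside.
- screwdriver: Bystander: screwdriver with a dark wooden handle, 150 mm long along its x axis, 26 mm thick; origin half-way along it, on the bench.

How it is judged:
On the way, in this order (a step that is already met when the one before it is completed fails the run):
1. the punch is lifted clear out of its stand (z of punch_point in the frame of stand_hole above 0.005 m), for 0.1 s.
2. the punch's spring snaps with its point on the blank, down through the guide bush (within 2.5 mm of its axis), the punch upright to 6 degrees (horizontal distance between punch_point and bush_mouth below 0.0025 m and z of punch_point in the frame of bush_mouth below -0.0095 m and z of punch_point in the frame of punch_grip above -0.0946 m and angle between punch_grip's own z axis and vertical below 0.105 rad), for 0.02 s.
At the end, for the whole second after the job is handed in: The blank is marked and the punch hangs released in its stand, point down, its shoulder within 3 mm of the stand's top, its axis within 6 mm of the hole's and upright to 6 degrees; the bystanders lie within 15 mm of where they were (horizontal distance between punch_grip and stand_hole below 0.006 m and z of punch_grip in the frame of stand_hole below 0.048 m and z of punch_point in the frame of stand_hole below -0.052 m and angle between punch_grip's own z axis and vertical below 0.1 rad and distance of each of reed_plate, comb, tuning_file, lens, screw_tin, cover_plate, screwdriver from where it was at the start of the episode below 0.015 m); the robot touches nothing.
It fails at once if the punch pressed on the jig or the blank with more than 20 N (the bamboo splits) (contact force between punch and jig above 20 N).
It fails at once if the punch driven in more than 6 mm anywhere but in the guide bush (z of punch_point in the frame of punch_grip above -0.097 m and horizontal distance between punch_point and bush_mouth above 0.004 m).
It fails at once if a bystander is moved by more than 15 mm (distance of any of reed_plate, comb, tuning_file, lens, screw_tin, cover_plate, screwdriver from where it was at the start of the episode above 0.015 m).
It also fails if it takes over 64 s, if anything falls off the work surface, if the arm or the gripper's body presses on something with over 40 N, if the wrist force passes 120 N, or if a joint passes its speed limit or range.

## Working session

There is one attempt and no reset: what is moved stays moved. The work goes in short steps, Python scripts to look and compute and a shell command to move; the robot and the scene stay as the last step left them, time stands still between calls to the robot, and variables do not carry over. Pictures are saved under pics/ and viewed, and the job is handed in when it is done.

```bash
mkdir -p pics; ls; python3 - <<'E'
from station import robot
import cv2,numpy as np
print(robot.get_obs()); print(robot.tcp_to_grasp)
for c in("scene","top"):
    im=robot.read_camera(c); cv2.imwrite(f"pics/{c}0.png",im); print(c,robot.camera_params(c))
    for n in("punch_grip","punch_point","bush_mouth","jig","stand_hole"):
        try:
            for d in robot.outline_of(c,n)[:2]: print(c,n,d["p"],d["location"],d["region"].sum())
        except Exception as e: print(n,e)
E
```

```text
pics
{'time': 0.0, 'qpos': array([ 9.22555321e-01,  3.13448769e-01,  1.49843811e+00,  1.18249937e-07,
        1.33098001e+00, -2.23431130e-01]), 'joint_vel': array([ 0.00164564, -0.00011848,  0.00117785, -0.00095455, -0.00030682,
        0.00011365]), 'joint_efforts': array([-1.18802094e-03, -4.02210975e+01, -2.52275455e+01,  6.94554881e-02,
        3.51454492e-02, -5.40895303e-05]), 'position': array([0.21625284, 0.47812595, 0.23816131]), 'eef_rot': array([ 0.69162403, -0.14925638,  0.14887592, -0.69080728]), 'contact_force': array([-0.63535806,  0.23614118, -0.05324097]), 'moment': array([-0.07728247, -0.03303433, -0.00673292]), 'grip_width': 0.08832028374822651}
0.0187
scene {'K': array([[504.05907969,   0.        , 282.60186824],
       [  0.        , 504.05907969, 215.53770155],
       [  0.        ,   0.        ,   1.        ]]), 'D': array([-0.07176543,  0.        ,  0.        ,  0.        ,  0.        ]), 'position': array([1.44666497, 0.40485849, 1.03038208]), 'orientation': array([0.21240317, 0.3272898 , 0.77977417, 0.48961058])}
scene punch_grip 0.71 [343.3, 210.5] 158
scene punch_point 0.54 [408.6, 305.0] 352
scene bush_mouth 0.87 [241.0, 199.1] 1195
scene bush_mouth 0.62 [226.7, 264.9] 411
scene jig 0.73 [244.2, 203.1] 1172
scene stand_hole 0.83 [342.1, 231.2] 804
scene stand_hole 0.74 [431.5, 268.4] 387
top {'K': array([[411.17076328,   0.        , 282.39655143],
       [  0.        , 411.17076328, 207.37536651],
       [  0.        ,   0.        ,   1.        ]]), 'D': array([-0.06208492,  0.        ,  0.        ,  0.        ,  0.        ]), 'position': array([0.39483268, 0.0074809 , 1.0801836 ]), 'orientation': array([-0.05543654,  0.06689305,  0.71033406, -0.69848238])}
top punch_grip 0.72 [277.5, 233.9] 269
top punch_grip 0.54 [214.5, 238.3] 82
top bush_mouth 0.57 [346.9, 238.8] 1932
top jig 0.82 [343.0, 244.5] 1994
top stand_hole 0.69 [221.7, 244.5] 662
```

View pics/scene0.png

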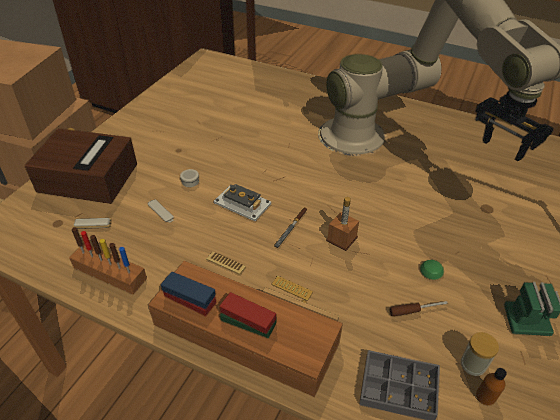

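View pics/top0.png

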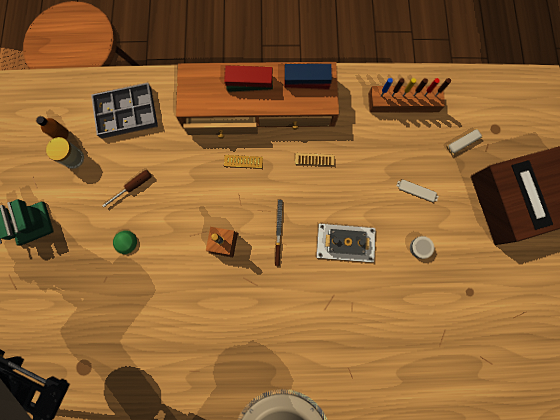

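```bash
python3 - <<'E'
import cv2
a=cv2.imread("pics/scene0.png")[150:300,190:390]; b=cv2.imread("pics/top0.png")[190:300,180:400]
cv2.imwrite("pics/s0z.png",cv2.resize(a,None,fx=4,fy=4,interpolation=cv2.INTER_CUBIC))
cv2.imwrite("pics/t0z.png",cv2.resize(b,None,fx=3.6,fy=3.6,interpolation=cv2.INTER_CUBIC))
E
```

```text
(no output)
```

View pics/s0z.png

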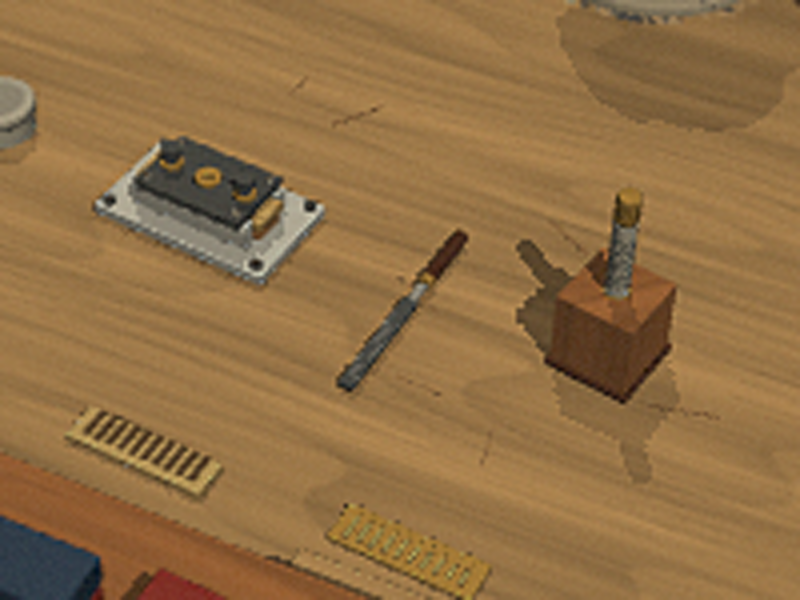

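View pics/t0z.png

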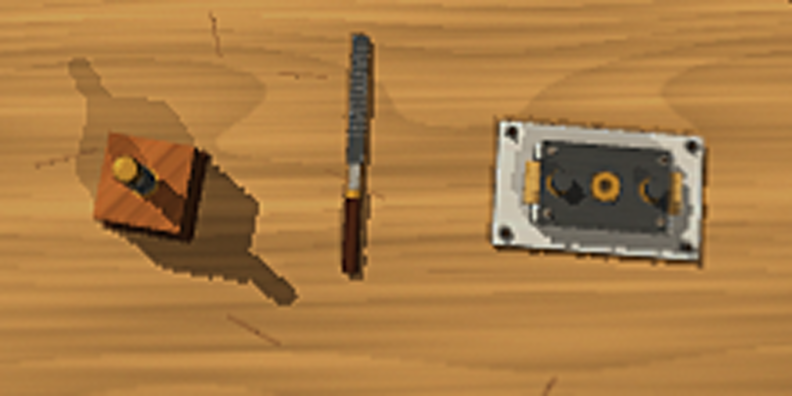

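The scene view shows the jig with its bush at about (242,194) and the punch cap at about (347,198). The top view has the bush at about (348,242), the cap at (214,237) and the file at (279,232), between stand and jig. Next I measure these more precisely.

```bash
cat > h.py <<'E'
import cv2,numpy as np
from scipy.spatial.transform import Rotation as R
from station import robot
class Cam:
    def __init__(s,n):
        p=robot.camera_params(n); s.K=p["K"]; s.D=np.array(p["D"]); s.C=np.array(p["position"])
        s.M=R.from_quat(p["orientation"]).as_matrix()@np.diag([1,-1,-1])
    def ray(s,uv):
        x=cv2.undistortPoints(np.array([[uv]],float),s.K,s.D)[0,0]
        d=s.M@[x[0],x[1],1]; return d/np.linalg.norm(d)
    def onz(s,uv,z):
        d=s.ray(uv); return s.C+d*(z-s.C[2])/d[2]
    def proj(s,P):
        P=np.atleast_2d(np.array(P,float)); rv=cv2.Rodrigues(s.M.T)[0]
        return cv2.projectPoints(P,rv,-s.M.T@s.C,s.K,s.D)[0][:,0]
C={n:Cam(n) for n in("scene","top")}
def tri(a,b):
    A=np.zeros((3,3));v=np.zeros(3);L=[]
    for n,uv in(("scene",a),("top",b)):
        d=C[n].ray(uv);P=np.eye(3)-np.outer(d,d);A+=P;v+=P@C[n].C;L.append((d,C[n].C))
    X=np.linalg.solve(A,v)
    return X,[np.linalg.norm((np.eye(3)-np.outer(d,d))@(X-c)) for d,c in L]
E
python3 - <<'E'
from h import *
I={n:cv2.imread(f"pics/{n}0.png") for n in C}
def yel(n,box):
    x0,y0,x1,y1=box; im=I[n][y0:y1,x0:x1].astype(float)
    hsv=cv2.cvtColor(I[n],cv2.COLOR_BGR2HSV)[y0:y1,x0:x1]
    m=(hsv[...,1]>140)&(hsv[...,2]>70)
    ys,xs=np.nonzero(m); 
    print(n,box,m.sum(),xs.mean()+x0,ys.mean()+y0,xs.min()+x0,xs.max()+x0,ys.min()+y0,ys.max()+y0)
    print("\n".join("".join(".#"[v] for v in r) for r in m.astype(int)))
    return np.array([xs.mean()+x0,ys.mean()+y0])
a=yel("scene",(237,190,247,200)); b=yel("top",(342,236,355,248))
print("bush",tri(a,b),C["scene"].onz(a,.039),C["top"].onz(b,.039))
yel("scene",(338,192,356,212)); yel("top",(208,228,222,246))
E
python3 - <<'E'
import cv2
a=cv2.imread("pics/scene0.png")[190:250,320:365]; b=cv2.imread("pics/top0.png")[223:263,200:245]
c=cv2.imread("pics/top0.png")[220:266,312:380]
import numpy as np
s=lambda x:cv2.resize(x,(380,int(380*x.shape[0]/x.shape[1])),interpolation=cv2.INTER_NEAREST)
a,b,c=s(a),s(b),s(c);o=np.zeros((590,770,3),'u1');o[:a.shape[0],:380]=a;o[:b.shape[0]-60,385:765]=b[:-60];o[300:300+c.shape[0],385:765]=c
cv2.imwrite("pics/z1.png",o)
E
```

```text
scene (237, 190, 247, 200) 27 241.59259259259258 193.92592592592592 239 244 192 196
..........
..........
...#####..
..######..
..######..
..######..
...####...
..........
..........
..........
top (342, 236, 355, 248) 54 347.68518518518516 241.4814814814815 344 351 238 245
.............
.............
...######....
...#######...
..###.####...
..###..###...
..########...
..########...
...#######...
....#####....
.............
.............
bush (array([ 0.48630626, -0.17591123,  0.03704211]), [np.float64(0.00013007611023044998), np.float64(0.00013007611023032242)]) [ 0.48817722 -0.17463315  0.039     ] [ 0.48618279 -0.17569022  0.039     ]
scene (338, 192, 356, 212) 79 347.1012658227848 201.08860759493672 338 355 192 210
....#.............
#..........#...#..
......#.........#.
............#.....
......#.........#.
.......#####....##
......#######.....
..#....######.....
.......######...#.
.....#.######.....
.......####.......
...#.#.####..#....
..#..#.####...#...
......#####.......
....#...##.....#..
....#.............
..#..........#....
...#........##.#..
................#.
..................
top (208, 228, 222, 246) 214 213.73831775700936 235.96728971962617 208 221 228 245
##############
##############
##############
##############
##############
##############
#########.####
##########.###
##########...#
##########...#
##########....
#########.....
########......
#######.......
#########.....
###########...
##############
##############
```

View pics/z1.png

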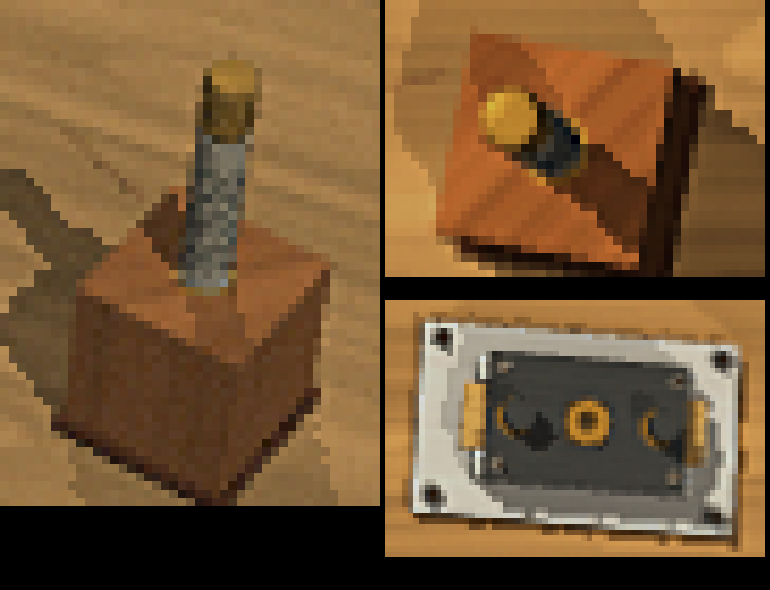

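```bash
python3 - <<'E'
from h import *
s,t=(347.0,198.6),(214.5,236.4)
print("cap",tri(s,t),C["scene"].onz(s,.154),C["top"].onz(t,.154))
# ring base: symmetrical about axis: scene (208,280)/8.444 ; top (556,158)
s2=(320+208/8.444-.5,190+276/8.444-.5); t2=(200+(560-385)/8.444-.5,223+155/8.444-.5)
print("base",C["scene"].onz(s2,.066),C["top"].onz(t2,.066))
# jig yaw from base corners in top z=.01
f=lambda u,v:(312+(u-385)/5.588-.5,220+(v-300)/5.588-.5)
c=[C["top"].onz(f(*p),.01)[:2] for p in((424,322),(741,346),(735,535),(412,514))]
print(np.mean(c,0),c); 
for i,j in((0,1),(3,2)): d=c[i]-c[j]; print(np.degrees(np.arctan2(d[1],d[0])))
o=robot.get_obs(); M=R.from_quat(o["eef_rot"]).as_matrix(); print(M.round(4)); 
E
```

```text
cap (array([0.49273004, 0.14600241, 0.15211419]), [np.float64(0.00027319582388987397), np.float64(0.0002731958238899357)]) [0.49465348 0.14680418 0.154     ] [0.49262274 0.1454626  0.154     ]
base [0.492724   0.14709489 0.066     ] [0.49065943 0.14433471 0.066     ]
[ 0.48605452 -0.17654415] [array([ 0.53760203, -0.10573907]), array([ 0.52364773, -0.2554315 ]), array([ 0.43513245, -0.24776049]), array([ 0.44783587, -0.09724554])]
84.67428779606126
85.17568433274192
[[ 0.9111 -0.      0.4122]
 [-0.4122 -0.      0.9111]
 [-0.     -1.     -0.    ]]
```

The bush is at about (0.487, -0.176) and the stand axis at about (0.493, 0.146). Moving over the stand, still above the cap.

```bash
python3 -m jog '[[[389,0,-188],[0,0,0],0],[[389,0,-188],[0,0,0],0],[[389,0,-188],[0,0,0],0],[[389,0,-188],[0,0,0],0],[[389,0,-188],[0,0,0],0],[[389,0,-188],[0,0,0],0],[[389,0,-188],[0,0,0],0],[[389,0,-188],[0,0,0],0]]' 60
python3 - <<'E'
from h import *
o=robot.get_obs();print(o["time"],o["position"],R.from_quat(o["eef_rot"]).as_matrix().round(3))
for n in C:
    im=robot.read_camera(n);cv2.imwrite(f"pics/{n}1.png",im)
    u,v=C[n].proj(o["position"])[0];print(n,u,v);u,v=int(u),int(v)
    cv2.circle(im,(u,v),1,(0,0,255),-1)
    cv2.imwrite(f"pics/{n}1z.png",cv2.resize(im[max(0,v-50):v+60,u-70:u+70],None,fx=5,fy=5,interpolation=cv2.INTER_NEAREST))
E
```

```text
time: 1.6
position: [0.4949, 0.1441, 0.2383]
eef_rot: [0.691, -0.151, 0.151, -0.691]
contact_force: [-0.3, 1.1, 0.3]
grip_width: 0.088
1.6 [0.49492321 0.14408725 0.238256  ] [[ 0.909 -0.     0.416]
 [-0.416 -0.     0.909]
 [-0.    -1.    -0.   ]]
scene 349.2822463611046 173.1930617926999
top 209.12142093334032 231.058279420688
```

View pics/scene1z.png

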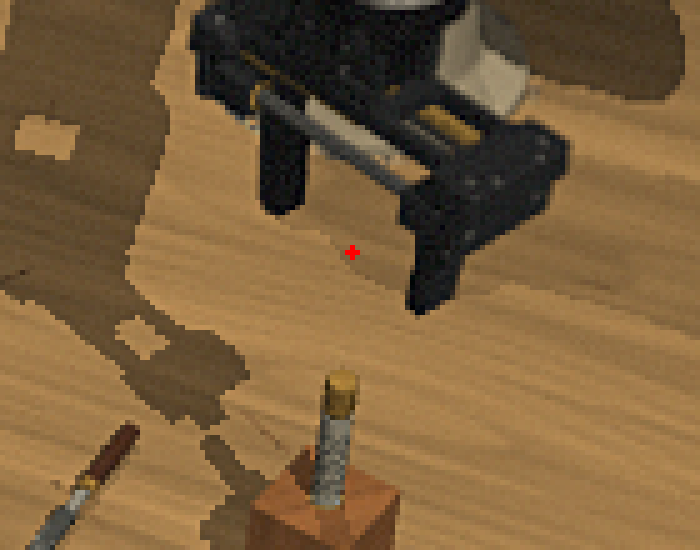

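View pics/top1z.png

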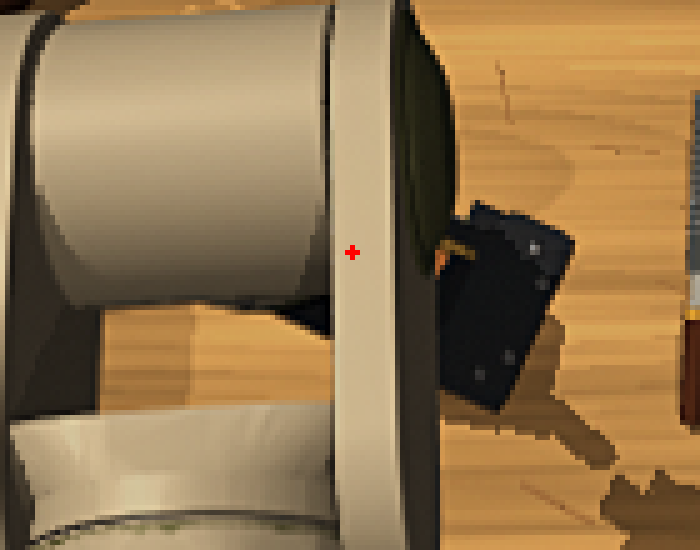

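The scene view shows the open fingers roughly centred over the cap. In the top view the arm hides the stand. The residual offset is about (-2, +2) mm.

```bash
python3 -c "
from station import robot;o=robot.get_obs();print(o['time'],o['position'])"
python3 -m jog '[[[-2,0,1],[0,0,0],0],[[-2,40,1],[0,0,0],0],[[-2,40,1],[0,0,0],0]]'
python3 - <<'E'
from h import *
o=robot.get_obs();print(o["time"],o["position"],R.from_quat(o["eef_rot"]).as_matrix().round(4),o["contact_force"])
n="scene"
im=robot.read_camera(n);cv2.imwrite(f"pics/{n}2.png",im)
u,v=C[n].proj(o["position"])[0];print(n,u,v);u,v=int(u),int(v)
cv2.imwrite(f"pics/{n}2z.png",cv2.resize(im[v-30:v+50,u-40:u+40],None,fx=7,fy=7,interpolation=cv2.INTER_NEAREST))
E
```

```text
1.7 [0.49310536 0.14678626 0.23855785]
time: 2.08
position: [0.4899, 0.1495, 0.197]
eef_rot: [0.692, -0.151, 0.147, -0.691]
contact_force: [-0.3, 0.0, 0.1]
grip_width: 0.0883
2.075 [0.48991471 0.14949086 0.19697786] [[ 0.9115 -0.0053  0.4113]
 [-0.4113 -0.      0.9115]
 [-0.0048 -1.     -0.0022]] [-0.33310954  0.01698373  0.12645104]
scene 350.30546917137707 185.26455191416784
```

View pics/scene2z.png

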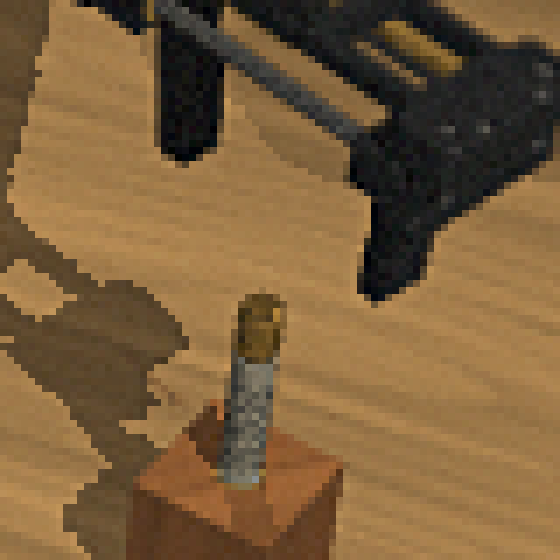

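```bash
cat > st.py <<'E'
from h import *
import sys
def st(tx=None):
    o=robot.get_obs();M=R.from_quat(o["eef_rot"]).as_matrix()
    y=M[:,1]; t=np.array([0,0,-1.]); w=M.T@np.cross(y,t)
    print("t",round(o["time"],3),"p",(o["position"]*1000).round(2),"tilt-corr deg(tool)",np.degrees(w).round(3),"F",o["contact_force"].round(2),"w",round(o["grip_width"]*1000,2))
    if tx is not None: print("tool shift mm",((M.T@(np.array(tx)-o["position"]))*1000).round(2))
    return o,M
if __name__=="__main__": st([float(x)/1000 for x in sys.argv[1:]] if len(sys.argv)>1 else None)
E
python3 st.py 493 146 93.5
```

```text
t 2.125 p [490.95 149.37 198.75] tilt-corr deg(tool) [ 0.035  0.    -0.11 ] F [ 0.11 -0.09  0.12] w 88.42
tool shift mm [  3.45 105.24  -2.17]
```

```bash
python3 -m jog '[[[3.5,0,-2.2],[0,0,0],0],[[3.5,40,-2.2],[0,0,-0.1],0],[[3.5,80,-2.2],[0,0,-0.1],0],[[3.5,105,-2.2],[0,0,-0.1],0],[[3.5,105,-2.2],[0,0,-0.1],0],[[3.5,105,-2.2],[0,0,-0.1],0]]'
python3 st.py 493 146 93.5
python3 - <<'E'
from h import *
n="scene"
im=robot.read_camera(n);cv2.imwrite(f"pics/{n}3.png",im)
u,v=347,205
cv2.imwrite(f"pics/{n}3z.png",cv2.resize(im[v-40:v+50,u-45:u+45],None,fx=6.5,fy=6.5,interpolation=cv2.INTER_NEAREST))
E
python3 st.py 493 146 93.5
```

```text
time: 2.88
position: [0.494, 0.146, 0.0954]
eef_rot: [-0.691, 0.148, -0.15, 0.691]
contact_force: [0.1, 0.1, 0.1]
grip_width: 0.0879
t 2.875 p [493.98 146.05  95.43] tilt-corr deg(tool) [-0.033  0.     0.124] F [0.13 0.1  0.09] w 87.94
tool shift mm [-0.88  1.93 -0.45]
t 2.925 p [493.99 146.06  95.45] tilt-corr deg(tool) [-0.043  0.     0.14 ] F [0.44 0.33 0.64] w 87.9
tool shift mm [-0.89  1.94 -0.46]
```

View pics/scene3z.png

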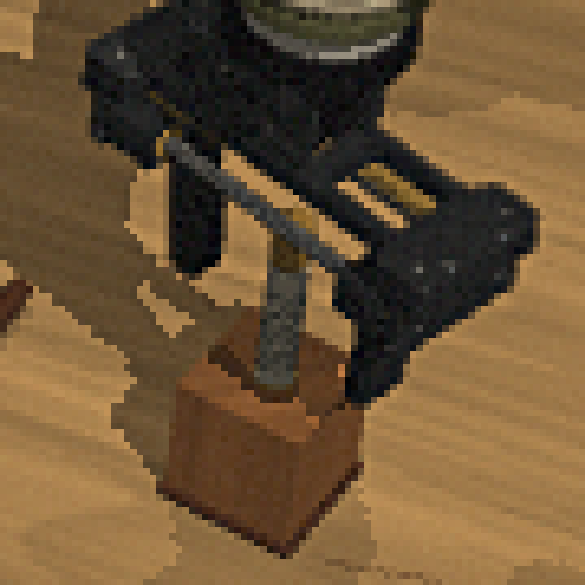

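The scene view shows the punch between the open fingers, with the jaw midpoint about 1-2 mm to the +y side of the axis. I'll shift by that and close gently, to see the side force.

```bash
python3 -m jog '[[[-0.9,1.5,-1.5],[0,0,0.1],90],[[-0.9,1.5,-1.5],[0,0,0.1],150],[[-0.9,1.5,-1.5],[0,0,0.1],190],[[-0.9,1.5,-1.5],[0,0,0.1],255],[[-0.9,1.5,-1.5],[0,0,0.1],255],[[-0.9,1.5,-1.5],[0,0,0.1],255]]' 8
python3 st.py 493 146 93.5
```

```text
time: 3.68
position: [0.4925, 0.145, 0.0939]
eef_rot: [-0.691, 0.149, -0.149, 0.691]
contact_force: [0.4, -0.7, 0.3]
grip_width: 0.0304
t 3.675 p [492.55 145.04  93.91] tilt-corr deg(tool) [-0.039 -0.     0.034] F [ 0.4  -0.68  0.27] w 30.39
tool shift mm [0.02 0.41 1.06]
```

```bash
python3 -m jog '[[[0,0,0],[0,0,0],255],[[0,0,0],[0,0,0],255],[[0,0,0],[0,0,0],255]]' 8
python3 st.py 493 146 93.5
```

```text
time: 4.05
position: [0.4925, 0.1451, 0.0939]
eef_rot: [-0.691, 0.149, -0.149, 0.691]
contact_force: [0.4, -0.4, -0.7]
grip_width: 0.0168
t 4.05 p [492.53 145.06  93.9 ] tilt-corr deg(tool) [-0.04   0.     0.034] F [ 0.38 -0.35 -0.68] w 16.79
tool shift mm [0.04 0.4  1.05]
```

```bash
python3 -m jog '[[[0,0,0],[0,0,0],255],[[0,0,0],[0,0,0],255],[[0,-40,0],[0,0,0],255],[[0,-90,0],[0,0,0],255],[[0,-90,0],[0,0,0],255],[[0,-90,0],[0,0,0],255],[[0,-90,0],[0,0,0],255]]' 60
python3 st.py 486 -176.4 183
python3 - <<'E'
from h import *
n="scene"
im=robot.read_camera(n);cv2.imwrite(f"pics/{n}4.png",im)
u,v=347,195
cv2.imwrite(f"pics/{n}4z.png",cv2.resize(im[v-60:v+50,u-55:u+55],None,fx=5.4,fy=5.4,interpolation=cv2.INTER_NEAREST))
E
```

```text
time: 4.92
position: [0.4918, 0.145, 0.1824]
eef_rot: [0.691, -0.15, 0.148, -0.691]
contact_force: [0.3, -0.9, -2.3]
grip_width: 0.0156
t 4.925 p [491.81 144.96 182.41] tilt-corr deg(tool) [ 0.037  0.    -0.112] F [ 0.32 -0.86 -2.26] w 15.59
tool shift mm [ 126.93   -0.65 -295.28]
```

View pics/scene4z.png

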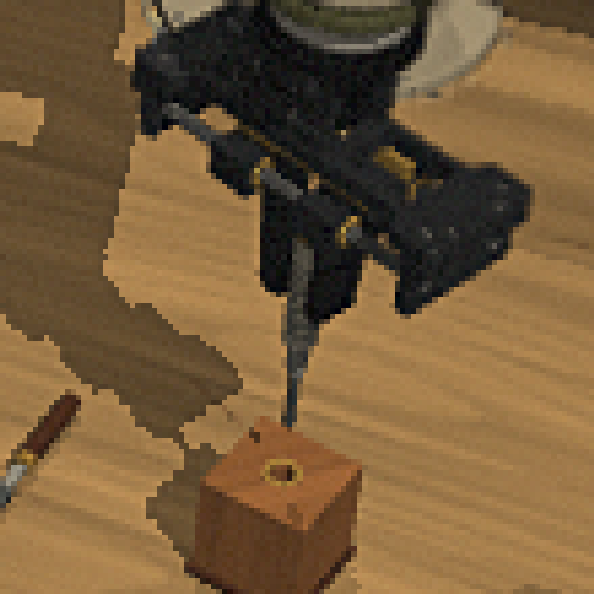

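```bash
python3 - <<'E'
from h import *
s=C["scene"]
print("tip",s.onz((292+288/5.4-.5,135+426/5.4-.5),.0965))
print("hole",s.onz((292+281/5.4-.5,135+471.5/5.4-.5),.066))
print("bush",s.onz((241.59,193.93),.039))
E
```

```text
tip [0.49054334 0.14517545 0.0965    ]
hole [0.49209116 0.14512747 0.066     ]
bush [ 0.48819649 -0.17463127  0.039     ]
```

The view confirms the punch is upright in the jaws, tip at zoom (289,427), with the empty hole at (281,472). The scene camera gives a hole-to-bush displacement of about (-4, -320) mm. Moving over the bush.

```bash
python3 st.py 488.6 -174.9 170

```

```text
t 4.975 p [491.95 144.96 182.62] tilt-corr deg(tool) [ 0.028  0.    -0.091] F [-0.67  0.54 -2.04] w 15.7
tool shift mm [ 128.56   12.56 -292.9 ]
```

```bash
python3 -m jog '[[[24,0,-54],[0,0,0],255],[[50,0,-110],[0,0,0],255],[[75,0,-165],[0,0,0],255],[[98,6,-220],[0,0,0],255],[[118,10,-265],[0,0,0],255],[[128.6,12.6,-292.9],[0,0,0],255],[[128.6,12.6,-292.9],[0,0,0],255],[[128.6,12.6,-292.9],[0,0,0],255]]' 60
python3 -m jog '[[[0,0,0],[0,0,0],255]]'
python3 st.py 488.6 -174.9 170
python3 - <<'E'
from h import *
for n,(u,v) in (("scene",(242,180)),("top",(348,242))):
    im=robot.read_camera(n);cv2.imwrite(f"pics/{n}5.png",im)
    cv2.imwrite(f"pics/{n}5z.png",cv2.resize(im[v-50:v+40,u-45:u+45],None,fx=6.5,fy=6.5,interpolation=cv2.INTER_NEAREST))
E
python3 st.py 488.6 -174.9 170
```

```text
time: 5.98
position: [0.4885, -0.1742, 0.1695]
eef_rot: [-0.691, 0.15, -0.148, 0.691]
contact_force: [-0.2, 0.5, -2.7]
grip_width: 0.016
time: 6.1
position: [0.4886, -0.1731, 0.1694]
eef_rot: [-0.691, 0.149, -0.147, 0.692]
contact_force: [-0.1, 0.0, -1.1]
grip_width: 0.0156
t 6.1 p [ 488.59 -173.14  169.41] tilt-corr deg(tool) [-0.004 -0.    -0.174] F [-0.12  0.05 -1.13] w 15.65
tool shift mm [ 0.73 -0.6  -1.6 ]
t 6.2 p [ 488.58 -173.28  169.48] tilt-corr deg(tool) [ 0.002  0.    -0.166] F [ 0.   -0.54 -0.85] w 15.88
tool shift mm [ 0.68 -0.53 -1.47]
```

View pics/scene5z.png

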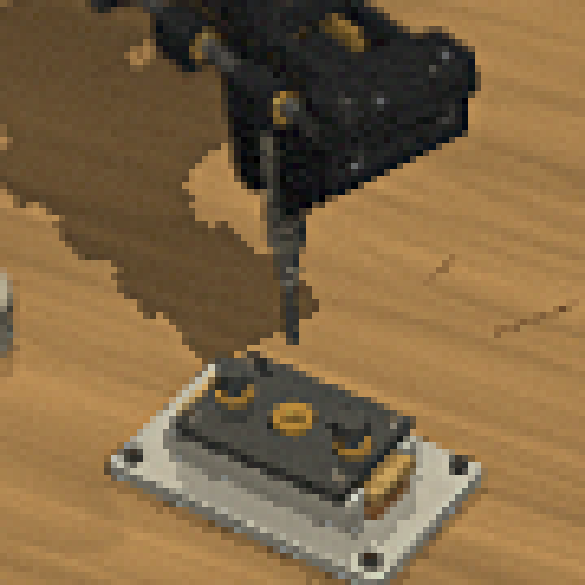

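View pics/top5z.png

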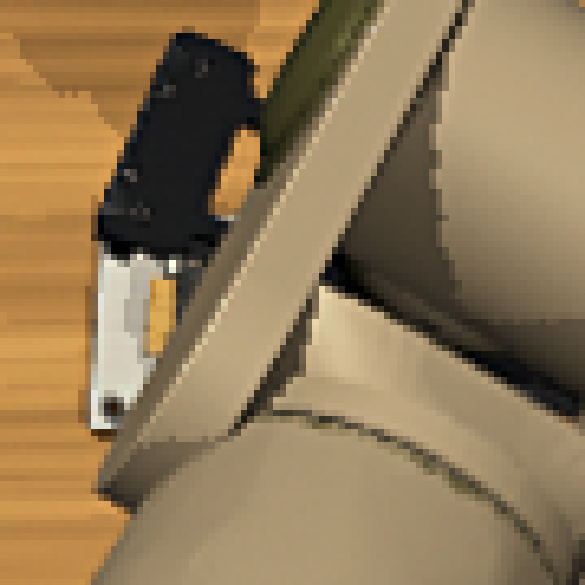

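```bash
python3 - <<'E'
from h import *
s=C["scene"]; f=lambda u,v:(197+u/6.5-.5,130+v/6.5-.5)
zt=.0836
print("tip",s.onz(f(292,342),zt),"bush",s.onz(f(292.5,417),.039), s.onz((241.59,193.93),.039))
for z in (.0836,.10,.12,.17): 
  u,v=s.proj([.4882,-.1746,z])[0]; print(z,(u+.5-197)*6.5,(v+.5-130)*6.5)
for xy in ((.491,.1452),):
  for z in(.0965,.14,.18): u,v=s.proj([*xy,z])[0]; print(z,(u+.5-292)*5.4,(v+.5-135)*5.4)
E
```

```text
tip [ 0.4863646  -0.17388656  0.0836    ] bush [ 0.48723597 -0.17546414  0.039     ] [ 0.48819649 -0.17463127  0.039     ]
0.0836 288.6034236539143 343.93788395329136
0.1 286.8916007431927 315.60793925726773
0.12 284.7717197837828 280.4604614958412
0.17 279.3117986312542 189.6037755028125
0.0965 287.7256102133828 426.5865056471714
0.14 296.34355822991085 362.00419701197796
0.18 304.5948430388203 299.97472341722306
```

The scene view shows the tip at zoom (292,342) and the bush at (292,417). The slope matches a vertical line, and the tip is about 1 mm off. I'll correct that, go down to just above the mouth and check again.

```bash
python3 st.py 489.3 -174.7 134 | tail -1
python3 -m jog '[[[1.2,0,-1.0],[0,0,-0.15],255],[[1.2,18,-1.0],[0,0,-0.15],255],[[1.2,35.5,-1.0],[0,0,-0.15],255],[[1.2,35.5,-1.0],[0,0,-0.15],255],[[1.2,35.5,-1.0],[0,0,-0.15],255]]'
python3 - <<'E'
from h import *
from st import st
for n,(u,v) in (("scene",(242,185)),):
    im=robot.read_camera(n);cv2.imwrite(f"pics/{n}6.png",im)
    cv2.imwrite(f"pics/{n}6z.png",cv2.resize(im[v-25:v+25,u-30:u+30],None,fx=11,fy=11,interpolation=cv2.INTER_NEAREST))
st([.4893,-.1747,.134])
E
```

```text
tool shift mm [ 1.34 35.47 -1.  ]
time: 6.82
position: [0.4895, -0.1748, 0.1347]
eef_rot: [0.692, -0.148, 0.148, -0.691]
contact_force: [-0.7, 0.1, -0.7]
grip_width: 0.0157
t 6.875 p [ 489.56 -174.81  134.81] tilt-corr deg(tool) [0.013 0.    0.065] F [ 0.09  0.74 -0.95] w 15.54
tool shift mm [-0.28  0.81 -0.01]
```

View pics/scene6z.png

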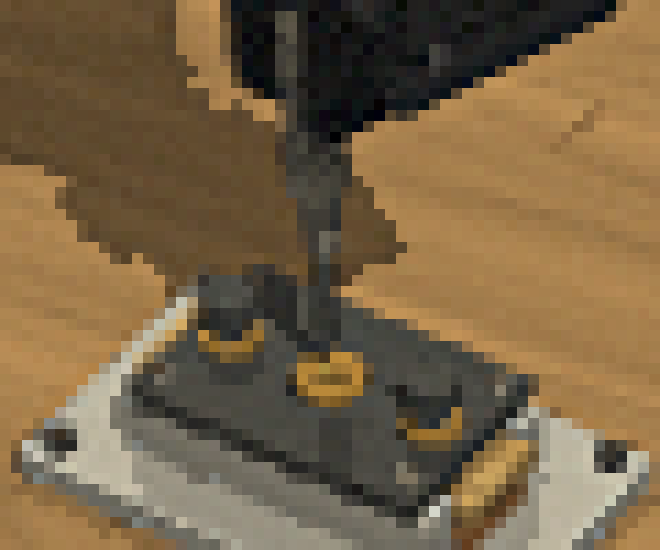

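```bash
python3 - <<'E'
from h import *
s=C["scene"]; f=lambda u,v:(212+u/11-.5,160+v/11-.5)
for t in ((326,348),(326,352)): print("tip",s.onz(f(*t),.0489)*1e3)
for b in ((330.5,379),(331,380)): print("bush",s.onz(f(*b),.039)*1e3)
im=cv2.imread("pics/scene6.png"); print(im[184:200,236:248].sum(2))
E
```

```text
tip [ 487.50277186 -176.02415654   48.9       ]
tip [ 488.92251771 -175.24059437   48.9       ]
bush [ 488.35024189 -174.69673058   39.        ]
bush [ 488.6455386  -174.38078301   39.        ]
[[163 213 255 235 137 161 133 206 191 362 373 366]
 [116 141 159 225 138 169 138 183 364 374 365 362]
 [130 137 126 216 172 161 257 428 429 396 374 353]
 [132 136 117 235 171 141 161 259 366 408 419 406]
 [112 127 119 232 158 158 162 205 209 237 351 428]
 [246 119 118 227 158 146 133 216 213 194 209 199]
 [236 218 130 108 185 167 131 217 223 209 205 202]
 [212 229 216 131 121 149 209 200 205 211 216 213]
 [228 212 218 246 221 153 380 393 304 207 204 213]
 [213 223 253 364 362 369 328 345 373 242 212 225]
 [225 218 151 376 302 250 223 250 377 168 204 228]
 [225 215  99 255 374 378 378 347 320 221 220 145]
 [215 218 203 171 211 279 257 233 222 221 229 231]
 [216 218 208 222 223 214 199 212 215 217 226 230]
 [210 206 213 211 217 176 175 176 203 197 218 227]
 [217 222 225 216 222 171 171 181 218 213 225 211]]
```

```bash
python3 -m jog '[[[0,4,0.4],[0,0,0],255],[[0,8,0.4],[0,0,0],255],[[0,11,0.4],[0,0,0],255],[[0,14,0.4],[0,0,0],255],[[0,14,0.4],[0,0,0],255]]'
python3 - <<'E'
from h import *
from st import st
st()
for n,(u,v) in (("scene",(242,185)),):
    im=robot.read_camera(n);cv2.imwrite(f"pics/{n}7.png",im)
    cv2.imwrite(f"pics/{n}7z.png",cv2.resize(im[v-25:v+25,u-30:u+30],None,fx=11,fy=11,interpolation=cv2.INTER_NEAREST))
st([.4898,-.1745,.118])
E
```

```text
time: 7.5
position: [0.4896, -0.1748, 0.1209]
eef_rot: [0.692, -0.148, 0.148, -0.691]
contact_force: [-2.7, -1.5, 2.4]
grip_width: 0.0161
t 7.5 p [ 489.58 -174.79  120.9 ] tilt-corr deg(tool) [ 0.058 -0.     0.055] F [-2.69 -1.49  2.38] w 16.1
t 7.55 p [ 489.62 -174.76  121.02] tilt-corr deg(tool) [0.051 0.    0.063] F [-3.2  -2.23  2.91] w 15.42
tool shift mm [0.06 3.02 0.31]
```

View pics/scene7z.png

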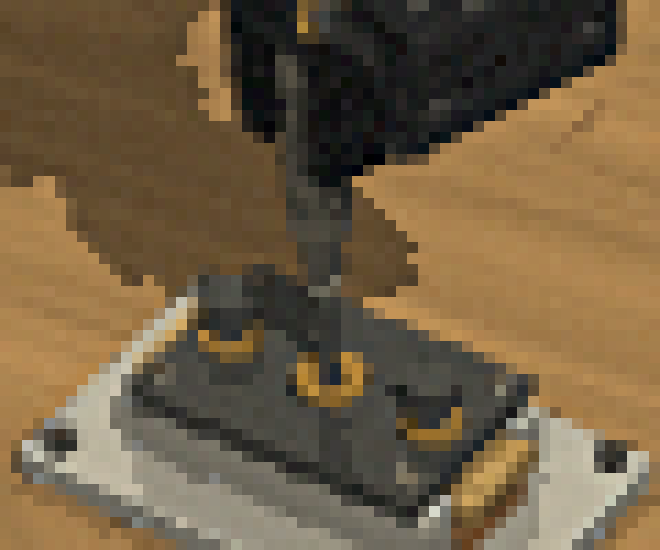

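The nose is in the ring, but the force (-3,-2) N shows the countersink pushing it toward -x,-y. I'll lift slightly, shift about 1.2 mm that way and try again.

```bash
python3 -m jog '[[[0,-3,0],[0,0,0],255],[[-0.6,-3,-1.0],[0,0,0],255],[[-0.6,-1,-1.0],[0,0,0],255],[[-0.6,1,-1.0],[0,0,0],255],[[-0.6,2.5,-1.0],[0,0,0],255],[[-0.6,2.5,-1.0],[0,0,0],255]]'
python3 -m jog '[[[0,0,0],[0,0,0],255]]'
python3 st.py
```

```text
time: 8.3
position: [0.4884, -0.1755, 0.1182]
eef_rot: [0.692, -0.148, 0.148, -0.691]
contact_force: [-2.3, -0.9, -2.0]
grip_width: 0.0155
time: 8.43
position: [0.4883, -0.1755, 0.1181]
eef_rot: [0.692, -0.148, 0.148, -0.691]
contact_force: [-1.4, -0.4, -1.7]
grip_width: 0.0157
t 8.425 p [ 488.28 -175.52  118.1 ] tilt-corr deg(tool) [ 0.074 -0.    -0.001] F [-1.43 -0.41 -1.72] w 15.71
```

```bash
python3 -m jog '[[[-0.4,0,-0.2],[0,0,0],255],[[-0.4,2,-0.2],[0,0,0],255],[[-0.4,3,-0.2],[0,0,0],255],[[-0.4,3,-0.2],[0,0,0],255]]'
python3 st.py
```

```text
time: 8.93
position: [0.4878, -0.1755, 0.115]
eef_rot: [0.692, -0.148, 0.148, -0.691]
contact_force: [-0.7, -1.0, -2.7]
grip_width: 0.0158
t 8.925 p [ 487.81 -175.48  114.96] tilt-corr deg(tool) [ 0.068 -0.    -0.011] F [-0.73 -1.02 -2.74] w 15.79
```

```bash
for i in 1 ; do python3 -m jog '[[[0,1.5,0],[0,0,0],255],[[0,3,0],[0,0,0],255],[[0,3,0],[0,0,0],255]]';python3 st.py; done
```

```text
time: 9.3
position: [0.488, -0.1756, 0.1123]
eef_rot: [0.692, -0.148, 0.148, -0.691]
contact_force: [-1.4, -0.5, 4.1]
grip_width: 0.0155
t 9.3 p [ 487.99 -175.59  112.26] tilt-corr deg(tool) [ 0.073 -0.     0.024] F [-1.45 -0.53  4.14] w 15.54
```

```bash
python3 -m jog '[[[0,1.5,0],[0,0,0],255],[[0,3,0],[0,0,0],255],[[0,3,0],[0,0,0],255]]';python3 st.py
```

```text
time: 9.68
position: [0.4881, -0.1757, 0.1097]
eef_rot: [0.692, -0.148, 0.148, -0.691]
contact_force: [-1.9, 0.1, 7.4]
grip_width: 0.0156
t 9.675 p [ 488.15 -175.69  109.69] tilt-corr deg(tool) [ 0.081 -0.     0.061] F [-1.88  0.09  7.39] w 15.58
```

Contact was at TCP z ≈ 114.4 mm, and the load is climbing as the spring model predicts. The snap should come near z ≈ 106.4 and the hard stop near 103.9, so I'll use finer steps from here.

```bash
python3 -m jog '[[[0,1.2,0],[0,0,0],255],[[0,2.4,0],[0,0,0],255],[[0,2.4,0],[0,0,0],255]]';python3 st.py
```

```text
time: 10.05
position: [0.4883, -0.1758, 0.1079]
eef_rot: [0.692, -0.148, 0.149, -0.691]
contact_force: [-2.5, 0.8, 9.4]
grip_width: 0.0156
t 10.05 p [ 488.28 -175.77  107.95] tilt-corr deg(tool) [ 0.087 -0.     0.095] F [-2.47  0.78  9.36] w 15.55
```

```bash
python3 -m jog '[[[0,0.8,0],[0,0,0],255],[[0,1.6,0],[0,0,0],255],[[0,1.6,0],[0,0,0],255]]';python3 st.py
```

```text
time: 10.42
position: [0.4884, -0.1758, 0.1071]
eef_rot: [0.692, -0.148, 0.149, -0.691]
contact_force: [-4.6, 0.8, 9.4]
grip_width: 0.0154
t 10.425 p [ 488.38 -175.83  107.09] tilt-corr deg(tool) [0.096 0.    0.123] F [-4.62  0.81  9.45] w 15.36
```

```bash
python3 -m jog '[[[-0.3,0.6,-0.1],[0,0,0.1],255],[[-0.5,0.7,-0.2],[0,0,0.1],255],[[-0.5,0.7,-0.2],[0,0,0.1],255]]';python3 st.py
```

```text
time: 10.8
position: [0.4882, -0.1759, 0.1073]
eef_rot: [0.692, -0.148, 0.149, -0.691]
contact_force: [-2.2, 0.9, 10.4]
grip_width: 0.0156
t 10.8 p [ 488.18 -175.86  107.27] tilt-corr deg(tool) [0.091 0.    0.094] F [-2.18  0.91 10.44] w 15.62
```

```bash
python3 -m jog '[[[-0.3,1.2,-0.1],[0,0,0],255],[[-0.3,1.7,-0.1],[0,0,0],255],[[-0.3,1.7,-0.1],[0,0,0],255]]';python3 st.py
```

```text
time: 11.18
position: [0.4882, -0.1759, 0.1065]
eef_rot: [0.692, -0.147, 0.149, -0.691]
contact_force: [-2.4, 1.6, 9.8]
grip_width: 0.0158
t 11.175 p [ 488.17 -175.87  106.47] tilt-corr deg(tool) [ 0.087 -0.     0.155] F [-2.44  1.62  9.83] w 15.77
```

```bash
python3 - <<'E'
from h import *
for i in range(5):
    im=robot.read_camera("scene"); o=robot.get_obs(); print(o["contact_force"].round(2),(o["position"]*1000).round(2))
cv2.imwrite("pics/scene8.png",im)
u,v=242,180
cv2.imwrite(f"pics/scene8z.png",cv2.resize(im[v-25:v+25,u-30:u+30],None,fx=11,fy=11,interpolation=cv2.INTER_NEAREST))
E
```

```text
[-3.03  0.79 11.11] [ 488.19 -175.87  106.5 ]
[-3.69  1.87 12.  ] [ 488.18 -175.85  106.49]
[-2.75  0.55 11.34] [ 488.18 -175.86  106.5 ]
[-3.68  0.26 11.12] [ 488.18 -175.85  106.5 ]
[-3.57  0.85 11.66] [ 488.19 -175.86  106.51]
```

View pics/scene8z.png

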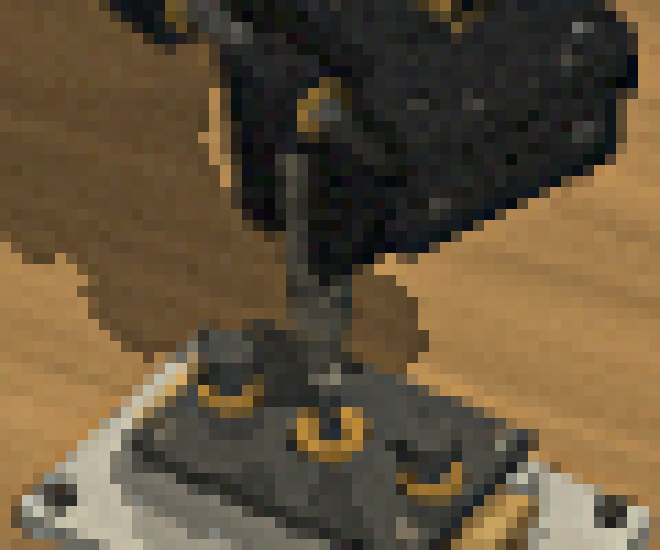

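The nose is down in the bush ring and the load averages about 13 N, just below the snap. Another small step.

```bash
python3 -m jog '[[[-0.3,1.2,-0.1],[0,0,0],255],[[-0.3,1.7,-0.1],[0,0,0],255],[[-0.3,1.7,-0.1],[0,0,0],255]]'; python3 - <<'E'
from h import *
for i in range(3):
    o=robot.get_obs(); print(o["time"],o["contact_force"].round(2),(o["position"]*1000).round(2)); im=robot.read_camera("scene")
E
```

```text
time: 11.8
position: [0.4882, -0.1759, 0.1058]
eef_rot: [0.692, -0.147, 0.149, -0.691]
contact_force: [-3.2, 1.1, 12.0]
grip_width: 0.0156
11.8 [-3.17  1.13 12.04] [ 488.17 -175.89  105.76]
11.85 [-3.56  0.98 12.22] [ 488.16 -175.88  105.77]
11.9 [-2.96  0.17 11.85] [ 488.17 -175.87  105.8 ]
```

```bash
python3 -m jog '[[[-0.2,1.0,-0.1],[0,0,0],255],[[-0.2,1.5,-0.1],[0,0,0],255]]'; python3 - <<'E'
from h import *
for i in range(3):
    o=robot.get_obs(); print(o["time"],o["contact_force"].round(2),(o["position"]*1000).round(2)); im=robot.read_camera("scene")
E
```

```text
time: 12.2
position: [0.4882, -0.1759, 0.1053]
eef_rot: [0.692, -0.147, 0.15, -0.691]
contact_force: [-3.4, 0.9, 11.8]
grip_width: 0.016
12.2 [-3.43  0.85 11.78] [ 488.16 -175.87  105.27]
12.25 [-3.13  1.03 12.74] [ 488.15 -175.86  105.19]
12.3 [-3.54  1.38 11.74] [ 488.16 -175.86  105.21]
```

```bash
python3 -m jog '[[[-0.2,1.0,-0.1],[0,0,0],255],[[-0.2,1.5,-0.1],[0,0,0],255]]'; python3 - <<'E'
from h import *
for i in range(3):
    o=robot.get_obs(); print(o["time"],o["contact_force"].round(2),(o["position"]*1000).round(2)); im=robot.read_camera("scene")
E
```

```text
time: 12.6
position: [0.4881, -0.1759, 0.1047]
eef_rot: [0.692, -0.146, 0.15, -0.691]
contact_force: [-3.5, 2.1, 11.9]
grip_width: 0.0155
12.6 [-3.52  2.1  11.88] [ 488.12 -175.86  104.67]
12.65 [-4.08  1.66 10.12] [ 488.08 -175.85  104.57]
12.7 [-3.17  2.17  9.97] [ 488.06 -175.81  104.5 ]
```

The load is starting to drop (13.8 → 11.7 N), so the snap has begun. One small step more to be sure it is past.

```bash
python3 -m jog '[[[-0.1,0.8,-0.1],[0,0,0],255],[[-0.1,1.2,-0.1],[0,0,0],255]]'; python3 - <<'E'
from h import *
for i in range(3):
    o=robot.get_obs(); print(o["time"],o["contact_force"].round(2),(o["position"]*1000).round(2)); im=robot.read_camera("scene")
E
```

```text
time: 13.0
position: [0.4878, -0.1757, 0.1034]
eef_rot: [0.692, -0.146, 0.15, -0.691]
contact_force: [-2.4, 0.1, 2.7]
grip_width: 0.0157
13.0 [-2.37  0.06  2.69] [ 487.8  -175.69  103.39]
13.05 [-1.44 -0.08  3.01] [ 487.79 -175.67  103.18]
13.1 [-2.21  0.28  2.85] [ 487.76 -175.72  103.14]
```

Snapped: the load fell from 13.8 to about 4.5 N, and the hard stop was not reached. Now straight up.

```bash
python3 -m jog '[[[0,-8,0],[0,0,0],255],[[0,-25,0],[0,0,0],255],[[0,-55,0],[0,0,0],255],[[0,-82,0],[0,0,0],255],[[0,-82,0],[0,0,0],255],[[0,-82,0],[0,0,0],255]]'; python3 - <<'E'
from h import *
from st import st
n="scene";u,v=242,170
im=robot.read_camera(n);cv2.imwrite(f"pics/{n}9.png",im)
cv2.imwrite(f"pics/{n}9z.png",cv2.resize(im[v-45:v+45,u-45:u+45],None,fx=6.5,fy=6.5,interpolation=cv2.INTER_NEAREST))
st([.4922,.1451,.186])
E
```

```text
time: 13.9
position: [0.4871, -0.1752, 0.1838]
eef_rot: [0.692, -0.147, 0.149, -0.691]
contact_force: [-0.7, 1.1, -1.6]
grip_width: 0.0156
t 13.95 p [ 487.04 -175.16  183.71] tilt-corr deg(tool) [ 0.041 -0.     0.131] F [-0.34  0.22 -1.71] w 15.49
tool shift mm [-126.45   -2.79  294.28]
```

View pics/scene9z.png

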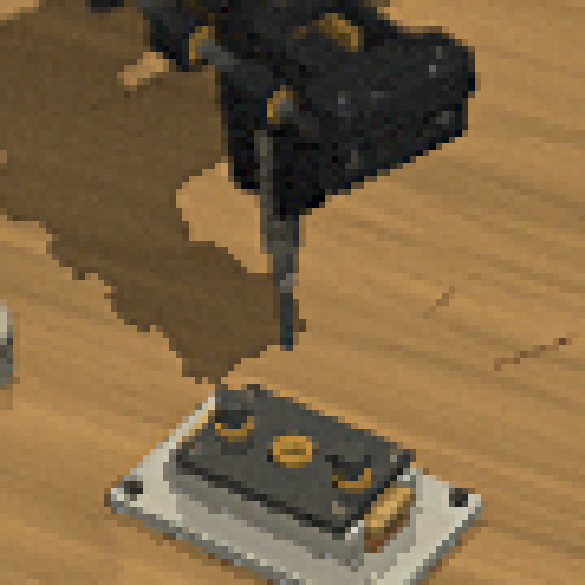

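```bash
python3 -m jog '[[[-24,-2.5,55],[0,0,0.1],255],[[-48,-2.5,110],[0,0,0.1],255],[[-71,-2.5,165],[0,0,0.1],255],[[-95,-2.5,220],[0,0,0.1],255],[[-116,-2.5,270],[0,0,0.1],255],[[-126.5,-2.5,294.5],[0,0,0.1],255],[[-126.5,-2.5,294.5],[0,0,0.1],255],[[-126.5,-2.5,294.5],[0,0,0.1],255]]'; python3 -m jog '[[[0,0,0],[0,0,0],255]]'; python3 - <<'E'
from h import *
from st import st
n="scene";u,v=347,195
im=robot.read_camera(n);cv2.imwrite(f"pics/{n}10.png",im)
cv2.imwrite(f"pics/{n}10z.png",cv2.resize(im[v-60:v+50,u-55:u+55],None,fx=5.4,fy=5.4,interpolation=cv2.INTER_NEAREST))
st([.4924,.1451,.186])
E
```

```text
time: 14.95
position: [0.4921, 0.1445, 0.185]
eef_rot: [0.692, -0.148, 0.148, -0.691]
contact_force: [0.3, -0.0, -2.1]
grip_width: 0.0158
time: 15.08
position: [0.4922, 0.1435, 0.1848]
eef_rot: [0.692, -0.149, 0.148, -0.691]
contact_force: [0.0, -0.1, -1.9]
grip_width: 0.0159
t 15.125 p [492.17 143.45 184.8 ] tilt-corr deg(tool) [ 0.107  0.    -0.044] F [ 0.48 -0.3  -2.15] w 15.54
tool shift mm [-0.47 -1.21  1.59]
```

View pics/scene10z.png

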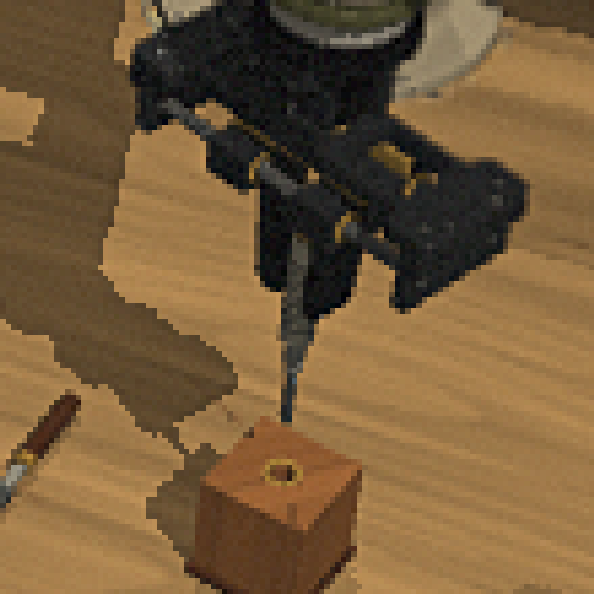

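```bash
python3 -m jog '[[[-0.4,0,1.6],[0,0,0],255],[[-0.4,20,1.6],[0,0,0],255],[[-0.4,40,1.6],[0,0,0],255],[[-0.4,40,1.6],[0,0,0],255],[[-0.4,40,1.6],[0,0,0],255]]'; python3 - <<'E'
from h import *
from st import st
n="scene";u,v=347,205
im=robot.read_camera(n);cv2.imwrite(f"pics/{n}11.png",im)
cv2.imwrite(f"pics/{n}11z.png",cv2.resize(im[v-30:v+40,u-35:u+35],None,fx=8,fy=8,interpolation=cv2.INTER_NEAREST))
st([.4925,.1451,.0945])
E
```

```text
time: 15.75
position: [0.4928, 0.145, 0.1456]
eef_rot: [0.692, -0.149, 0.149, -0.691]
contact_force: [-0.2, 0.4, -0.7]
grip_width: 0.0156
t 15.8 p [492.89 144.99 145.69] tilt-corr deg(tool) [0.066 0.    0.033] F [-0.41  0.03 -2.57] w 15.6
tool shift mm [-0.44 51.19  0.  ]
```

View pics/scene11z.png

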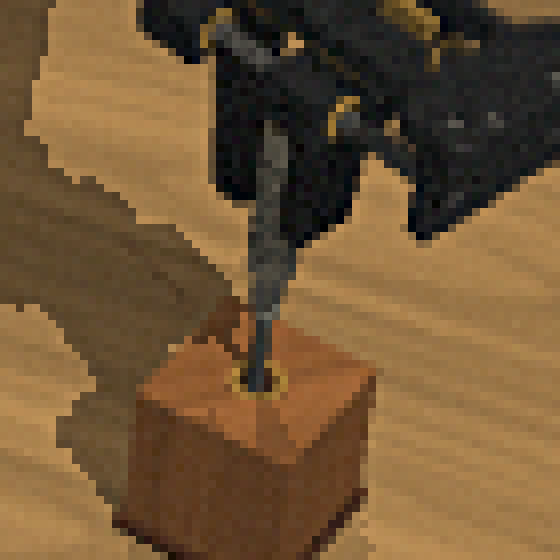

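The nose is in the hole, near (257,382) in the ring. Continuing down to where the 11 mm nose piece enters.

```bash
python3 -m jog '[[[-0.4,15,0],[0,0,0],255],[[-0.4,26,0],[0,0,0],255],[[-0.4,31,0],[0,0,0],255],[[-0.4,35,0],[0,0,0],255],[[-0.4,35,0],[0,0,0],255]]'; python3 st.py 492.5 145.1 94.5
```

```text
time: 16.42
position: [0.4925, 0.1451, 0.1105]
eef_rot: [0.692, -0.149, 0.149, -0.691]
contact_force: [0.1, -0.3, -1.7]
grip_width: 0.0156
t 16.425 p [492.46 145.11 110.53] tilt-corr deg(tool) [ 0.075 -0.     0.016] F [ 0.12 -0.33 -1.67] w 15.58
tool shift mm [ 0.03 16.03  0.03]
```

```bash
python3 -m jog '[[[0,7,0],[0,0,0],255],[[0,13,0],[0,0,0],255],[[0,15,0],[0,0,0],255],[[0,15,0],[0,0,0],255]]'; python3 st.py 492.5 145.1 94
```

```text
time: 16.92
position: [0.4925, 0.1451, 0.0954]
eef_rot: [0.692, -0.149, 0.149, -0.691]
contact_force: [0.2, 1.0, -1.4]
grip_width: 0.0158
t 16.925 p [492.45 145.1   95.41] tilt-corr deg(tool) [ 0.079 -0.     0.007] F [ 0.17  1.01 -1.45] w 15.78
tool shift mm [0.04 1.41 0.02]
```

```bash
python3 -m jog '[[[0,0.7,0],[0,0,0],255],[[0,1.4,0],[0,0,0],255],[[0,1.4,0],[0,0,0],255]]'; python3 st.py 492.5 145.1 94
```

```text
time: 17.3
position: [0.4924, 0.1451, 0.094]
eef_rot: [0.692, -0.149, 0.149, -0.691]
contact_force: [0.4, 0.6, -1.2]
grip_width: 0.0157
t 17.3 p [492.43 145.07  94.03] tilt-corr deg(tool) [ 0.082 -0.     0.006] F [ 0.37  0.63 -1.16] w 15.7
tool shift mm [0.05 0.03 0.06]
```

```bash
python3 -m jog '[[[0,0.7,0],[0,0,0],255],[[0,1.2,0],[0,0,0],255],[[0,1.2,0],[0,0,0],255]]'; python3 st.py 492.5 145.1 94
```

```text
time: 17.68
position: [0.4926, 0.1451, 0.0938]
eef_rot: [0.692, -0.149, 0.149, -0.691]
contact_force: [-3.9, -1.0, 8.6]
grip_width: 0.0152
t 17.675 p [492.64 145.08  93.79] tilt-corr deg(tool) [ 0.066 -0.     0.051] F [-3.94 -1.01  8.62] w 15.25
tool shift mm [-0.14 -0.21 -0.04]
```

The shoulder seated at z 93.8, the same height as at the grasp, so the punch did not slip. Releasing, then rising straight up.

```bash
python3 -m jog '[[[0,-0.3,0],[0,0,0],200],[[0,-0.3,0],[0,0,0],120],[[0,-0.3,0],[0,0,0],60],[[0,-0.3,0],[0,0,0],0],[[0,-0.3,0],[0,0,0],0],[[0,-0.3,0],[0,0,0],0],[[0,-0.3,0],[0,0,0],0],[[0,-0.3,0],[0,0,0],0]]'; python3 st.py 492.5 145.1 94
python3 - <<'E'
from h import *
n="scene";u,v=347,205
im=robot.read_camera(n)
cv2.imwrite(f"pics/{n}12z.png",cv2.resize(im[v-40:v+50,u-45:u+45],None,fx=6.5,fy=6.5,interpolation=cv2.INTER_NEAREST))
E
```

```text
time: 18.68
position: [0.4926, 0.1451, 0.0941]
eef_rot: [0.692, -0.149, 0.149, -0.691]
contact_force: [0.3, -0.3, 0.0]
grip_width: 0.0868
t 18.675 p [492.64 145.09  94.07] tilt-corr deg(tool) [ 0.066 -0.     0.048] F [ 0.3  -0.32  0.03] w 86.82
tool shift mm [-0.13  0.07 -0.05]
```

View pics/scene12z.png

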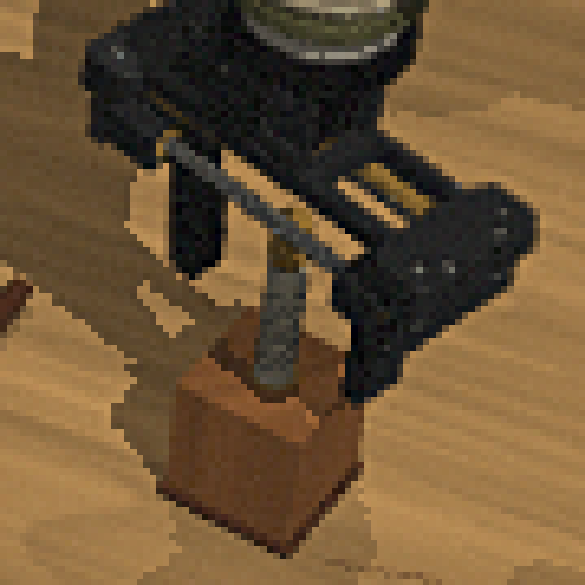

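The punch stands home with the jaws open. I'll lift clear, swing back toward the start and compare the pictures.

```bash
python3 -m jog '[[[0,-40,0],[0,0,0],0],[[0,-90,0],[0,0,0],0],[[0,-140,0],[0,0,0],0],[[0,-145,0],[0,0,0],0],[[-60,-145,20],[0,0,0],0],[[-115,-145,50],[0,0,0],0],[[-170,-145,80],[0,0,0],0],[[-220,-145,110],[0,0,0],0]]'; python3 -m jog '[[[-60,0,30],[0,0,0],0],[[-120,0,60],[0,0,0],0],[[-140,0,70],[0,0,0],0],[[-140,0,70],[0,0,0],0],[[-140,0,70],[0,0,0],0]]'
python3 - <<'E'
from h import *
from st import st
st()
o=[]
for n,b in (("scene",(325,190,365,250)),("top",(200,223,245,263))):
    im=robot.read_camera(n);cv2.imwrite(f"pics/{n}13.png",im)
    a=cv2.imread(f"pics/{n}0.png"); x0,y0,x1,y1=b
    d=cv2.absdiff(a,im).max(2); 
    print(n,"changed px",(d>40).sum())
    cv2.imwrite(f"pics/{n}13d.png",d)
    o.append(np.hstack([cv2.resize(q[y0:y1,x0:x1],(300,290),interpolation=cv2.INTER_NEAREST) for q in(a,im)]))
cv2.imwrite("pics/cmp.png",np.vstack(o))
E
```

```text
time: 19.73
position: [0.3355, 0.3372, 0.2377]
eef_rot: [0.692, -0.149, 0.149, -0.69]
contact_force: [1.3, 0.4, -0.6]
grip_width: 0.0883
time: 20.35
position: [0.2371, 0.4579, 0.2368]
eef_rot: [0.693, -0.149, 0.149, -0.69]
contact_force: [0.2, 0.3, 0.9]
grip_width: 0.088
t 20.35 p [237.07 457.94 236.8 ] tilt-corr deg(tool) [ 0.219  0.    -0.007] F [0.22 0.3  0.94] w 88.01
scene changed px 5068
top changed px 2863
```

View pics/cmp.png

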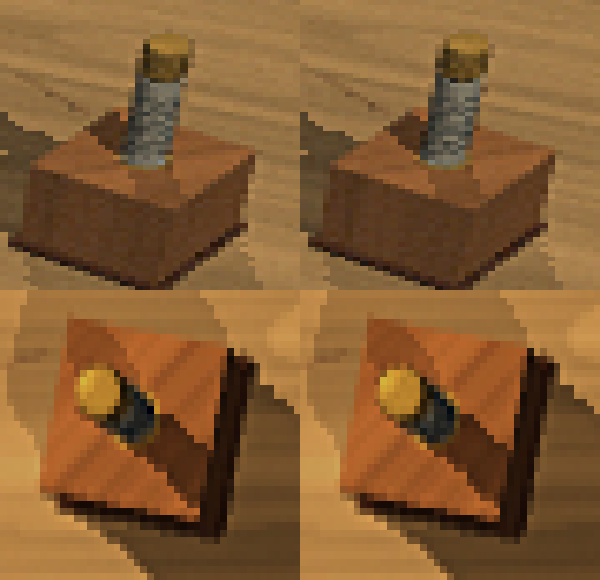

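View pics/top13.png

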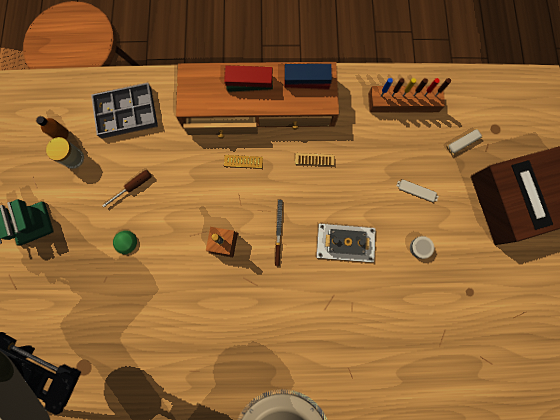

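View pics/scene13d.png

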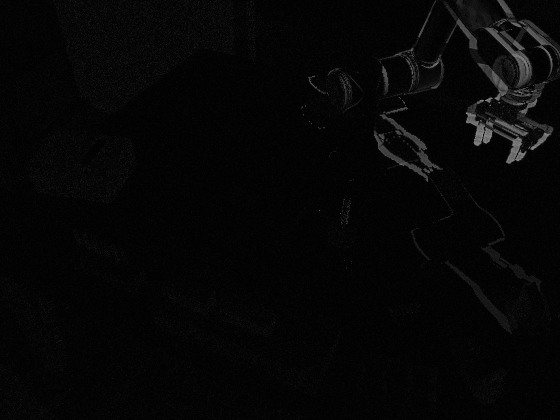

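```bash
python3 -c "
from station import robot
print(robot.get_obs()['joint_vel'].round(3)); robot.sign_off()"
```

```text
[ 0.    -0.003 -0.004 -0.     0.002  0.001]
the job is handed in; nothing more can be done
```

The blank is marked: I felt the punch's spring snap through the middle bush, and the punch is back in its stand, point down and fully home. I handed the job in at about 20 s of the 64 s allowed.

- **Snap:** the load climbed to about 14 N and then fell to about 4.5 N, and I stopped there. The hard stop was not felt and no load came near 20 N.
- **Return:** the shoulder seated at the same height as at the grasp (93.8 mm against 93.9 mm), so the punch did not slip in the grip. The before and after pictures show it upright in the same place.
- **Bench:** the scene picture differs from the first one only in the arm, its shadow and faint changes at the punch. In the top view the other things look unmoved. The gripper is open and well away from everything.

**Two things that disagreed:**
- The first try at the bush touched the countersink, about 1.2 mm off with roughly 4 N, so I re-centred before pressing.
- The arm went down about 11.2 mm after the contact I felt, more than the nose's 10.5 mm stroke. From the loads I estimate the nose itself went in about 9.7 mm; I put the rest down to give in the grip and arm, but did not check it separately.

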